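# Probe three spring test studs on sloping modules

## Task

Take the orange test probe from its stand and, holding it square to each module's sloping face, gently press its tip onto the middle of the red stud, then the yellow, then the blue, keeping each pushed partly in for about half a second. Then set the probe gently back in its stand, let go of it, and leave the blue bottle, the swab beaker and the module tray where they are.

Things in the scene. Friction and masses are not known exactly. Their poses are not given: they have to be found in the camera images.
- probe: Loose test probe, 128 mm long, about 80 g, round about its own z axis. Origin at the steel tip, z runs from the tip up to the handle end. From the tip: needle of 6 mm diameter to 22 mm, widening to a nose of 12 mm diameter from 30 to 60 mm, black collar of 32 mm diameter from 60 to 66 mm, orange round handle of 16 mm diameter from 66 to 128 mm (grip it here). It starts upright, tip down, the nose in the stand's tube and the collar resting on the tube's rim.
- probe_tip (a point): the very tip of the probe (blunt, 3 mm across), same axes as the probe
- probe_collar (a point): centre of the underside of the probe's collar, 60 mm above the tip along the probe's z; rests at the height of stand_mouth when the probe is in its stand
- stand: Fixed probe stand: dark disc foot 72 mm across and 8 mm thick with a grey upright tube of 36 mm outer and 20 mm inner diameter, top rim 75 mm above the bench. Origin at the centre of its underside.
- stand_mouth (a point): centre of the tube's top rim, 75 mm above the bench; z up
- red_unit: Fixed unit with the red stud: a dark steel rest sloping at 35 degrees from level (its low side on the unit's -x side, roughly towards the robot), 56 mm square, carrying a brass module 42 mm square, and a red stripe along the high edge. Origin at the centre of its underside on the 10 mm thick aluminium carrier plate; z up. The unit rises about 63 mm above the plate (the stud to 75 mm). The three units stand in a row about 95 mm apart in any order.
- red_stud_top (a point): centre of the flat top of the red spring stud (16 mm diameter, standing 8 mm out of a black bush when free). Its z axis is the outward normal of the sloping face, 35 degrees from vertical; the point moves with the stud.
- red_stud (a joint): how far the red stud is pressed in along its own axis, m: 0 free, 0.006 at its stop; a spring returns it (about 0.6 N to start, 2.4 N at 3 mm, 4.2 N at the stop)
- yellow_unit: Fixed unit with the yellow stud: a dark steel rest sloping at 35 degrees from level (its low side on the unit's -x side, roughly towards the robot), 56 mm square, carrying a brass module 42 mm square, and a yellow stripe along the high edge. Origin at the centre of its underside on the 10 mm thick aluminium carrier plate; z up. The unit rises about 63 mm above the plate (the stud to 75 mm). The three units stand in a row about 95 mm apart in any order.
- yellow_stud_top (a point): centre of the flat top of the yellow spring stud (16 mm diameter, standing 8 mm out of a black bush when free). Its z axis is the outward normal of the sloping face, 35 degrees from vertical; the point moves with the stud.
- yellow_stud (a joint): how far the yellow stud is pressed in along its own axis, m: 0 free, 0.006 at its stop; a spring returns it (about 0.6 N to start, 2.4 N at 3 mm, 4.2 N at the stop)
- blue_unit: Fixed unit with the blue stud: a dark steel rest sloping at 35 degrees from level (its low side on the unit's -x side, roughly towards the robot), 56 mm square, carrying a brass module 42 mm square, and a blue stripe along the high edge. Origin at the centre of its underside on the 10 mm thick aluminium carrier plate; z up. The unit rises about 63 mm above the plate (the stud to 75 mm). The three units stand in a row about 95 mm apart in any order.
- blue_stud_top (a point): centre of the flat top of the blue spring stud (16 mm diameter, standing 8 mm out of a black bush when free). Its z axis is the outward normal of the sloping face, 35 degrees from vertical; the point moves with the stud.
- blue_stud (a joint): how far the blue stud is pressed in along its own axis, m: 0 free, 0.006 at its stop; a spring returns it (about 0.6 N to start, 2.4 N at 3 mm, 4.2 N at the stop)
- dispenser: loose blue bottle, 54 mm diameter, 105 mm tall; origin at the centre of its underside. Leave alone.
- swab_beaker: loose glass beaker with wooden swabs, 66 mm diameter, about 140 mm tall with the swabs; origin at the centre of its underside. Leave alone.
- module_tray: loose black tray of brass modules, 200 mm (its x) by 260 mm (its y), 30 mm tall; origin at the centre of its underside. Leave alone.
Things that resemble listed ones, but are neither listed nor needed, are in the scene too. Of the things like the probe, leave any that is green or turquoise; of the rest the larger one is meant.

How it is judged:
By the outcome, as a careful person would: the job done as asked, in the order asked, and still so for the second after the job is handed in, with the robot touching nothing.
It also fails if it takes over 61 s, if anything falls off the work surface, if the arm or the gripper's body presses on something with over 40 N, if the wrist force passes 120 N, or if a joint passes its speed limit or range.

## Robot

A 6-joint arm with a two-finger parallel gripper is mounted at the origin on the work surface. World frame = base frame: x ahead of the robot, y to its left, z up, the work surface at z = 0. Lengths are in m, angles in degrees, forces in N, time in s.
With the tool pointing down it reaches from about 0.275 to 0.725 m from the base axis. Payload 5.6 kg.
Tool frame: the origin (TCP) lies between the finger pads; the fingertips stand manip.tcp_to_tips ahead of it and the grasp point (between the pads) is the TCP (manip.tcp_to_tips is the distance from the TCP to the fingertips, in m); z points along the fingers, x is the direction in which the jaws open and shut, and the axes are right-handed (so a half turn about z gives the same grasp; the last joint's range is limited). The gripper opens to 85 mm and grips with 20 to 120 N. Pads are 22 mm wide; open, the fingers measure 114 mm over their backs; the gripper's body (76 mm by 85 mm) begins 54 mm behind the grasp point. The pads swing forward as they close: fully open they stand 13 mm farther back than shut.
Start: joints at [-59.725, 14.616, 6.199, 0, -81.583, -16.306], TCP at [0.133, -0.534, 0.25] pointing down, gripper open.
Joint ranges: [-168.99, 168.99], [-69.2, 112.95], [-62.41, 85.93], [-164.36, 98.24], [-168.68, -3.75], [-174.98, 174.98]. Speed limits (degrees/s): [147.25, 147.25, 180, 180, 180, 180].

## Interface

Orientations are given as [roll, pitch, yaw] about the fixed x, y, z axes, in that order (R = Rz(yaw) Ry(pitch) Rx(roll)).
In Python, from workcell import manip gives the robot as it stands. The module is installed in compiled form; this text tells all that it offers. Calls block until the motion is done:
- manip.move_pose(position, orientation): joint-space move of the TCP to a pose.
- manip.move_linear(position, feed=0.15, attitude=None): straight line of the TCP; attitude=None keeps the orientation; feed is the mean speed in m/s.
- manip.move_joints(angles): joint-space move.
- manip.let_go() and manip.close_gripper(): open the fingers fully, or close them until they stop; the grip force is fixed at half the most.
- manip.sleep(seconds).
- manip.inverse_kinematics(position, orientation): joint angles nearest the present ones, or None.
- manip.get_obs(): the state.
- manip.get_image(name): name is "side" or "top"; returns a dict with "frame" (400x640x3 uint8, red, green, blue), "vertical_fov" (degrees; the focal length in pixels is half the picture's height over the tangent of half this angle, whatever the lens; pixels are square), "cx", "cy" (the principal point, pixels), "D" ([k1, k2, p1, p2, k3] as OpenCV has them; the pictures are not rectified), "rvec" (rotation vector, rad) and "tvec" (3), from world to camera coordinates, as OpenCV has them. Camera axes: x right, y down, z forward; pixel columns grow to the right and rows downward; lengths in m; the calibration is good to about 2 mm. A picture is of the moment at which its call begins. There is no depth.
A pose or a line that the arm cannot do raises manip.MotionError and nothing moves.
- manip.close_job(): hands the job in, once; it reports no verdict.
The state is a dict: "time": time; "joint_pos": joint angles; "joint_vel": joint speeds; "joint_efforts": joint torques, N m; "tool_pos": TCP position; "orientation": TCP orientation; "ft_force": force on the tool from outside, world axes, zero at the start; "ft_torque": the same for the moment, N m; "opening": finger opening in m.
Only numpy, scipy, OpenCV 4.12 (cv2) and the standard library are available. Lean on these libraries where they do the work, as an engineer would, in place of code of your own. Each camera call takes 0.05 s, during which the arm holds its last target. There are 200 camera calls.

## Working session

There is one attempt and no reset: what is moved stays moved. The work goes in short steps, each a Python script; the robot and the scene stay as the last script left them, time stands still between calls to the robot, and variables do not carry over. Pictures are saved under pics/ and viewed, about 8 in all and at most 12, crops included, and the job is handed in when it is done.

```bash
mkdir -p pics; python3 - <<'E'
from workcell import manip
import cv2,pickle
o=manip.get_obs();print(o,manip.tcp_to_tips)
for n in("side","top"):
    im=manip.get_image(n);pickle.dump(im,open(f"pics/{n}0.pkl","wb"))
    cv2.imwrite(f"pics/{n}0.png",im["frame"][:,:,::-1])
    print(n,{k:v for k,v in im.items() if k!="frame"})
E
```

```text
{'time': 0.0, 'joint_pos': array([-5.97254138e+01,  1.46543478e+01,  6.13115305e+00, -2.67941880e-02,
       -8.15822877e+01, -1.63074005e+01]), 'joint_vel': array([-0.04224556,  0.09591372, -0.00271558, -0.06001019, -0.00734774,
        0.03418189]), 'joint_efforts': array([-2.06693934e-03, -3.86625981e+01,  2.37939441e+01,  5.36513239e+00,
       -5.94886893e-03, -4.35196216e-05]), 'tool_pos': array([ 0.13271121, -0.5332859 ,  0.24938817]), 'orientation': array([-1.79995813e+02, -1.08680093e-01,  1.03963235e+02]), 'ft_force': array([ 0.43228484,  0.76945611, -0.33396375]), 'ft_torque': array([-0.01527021,  0.02570648, -0.00889436]), 'opening': 0.0851266064891384} 0.019
side {'vertical_fov': 43.51899740147104, 'cx': 316.747963880183, 'cy': 199.8688122615568, 'D': array([0.00544566, 0.        , 0.        , 0.        , 0.        ]), 'rvec': array([ 2.30090287, -0.11589843,  0.06719314]), 'tvec': array([-0.50978243,  0.14871865,  1.48476141])}
top {'vertical_fov': 50.18704282519868, 'cx': 319.01664515774235, 'cy': 191.5399434338233, 'D': array([-0.09327254,  0.        ,  0.        ,  0.        ,  0.        ]), 'rvec': array([ 2.14843103, -2.17368568,  0.08605569]), 'tvec': array([0.13294126, 0.51200556, 1.3743623 ])}
```

View pics/side0.png

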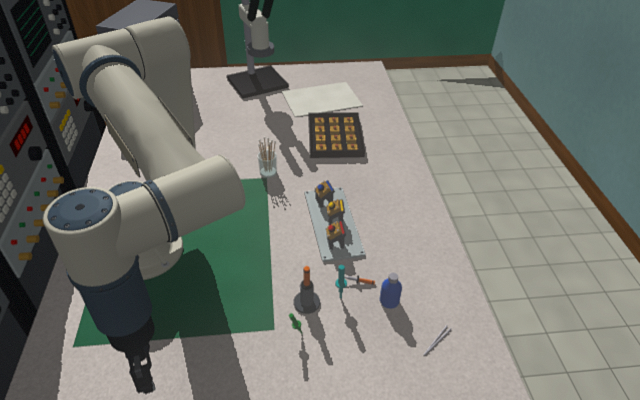

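View pics/top0.png

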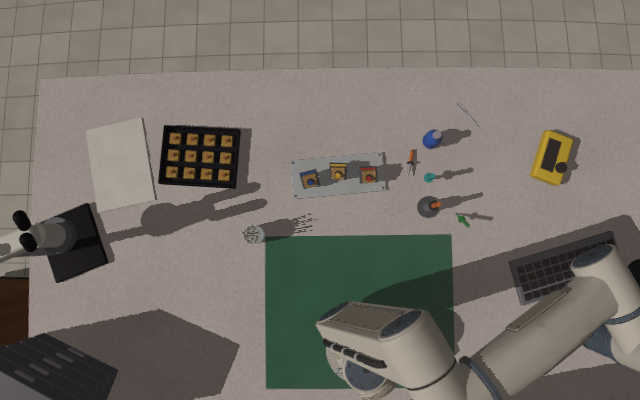

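Candidates for the probe:
- Upright orange in the dark stand, side (307,280) / top (435,206).
- Small orange item lying flat, side (358,281) / top (412,158).
- Turquoise one, side (341,275).
- Green one, side (296,322).

The upright orange one fits: it is in a stand and is the larger non-green one. I'll confirm with crops.

```bash
cat > h.py <<'E'
import numpy as np,cv2,pickle
def cam(im):
    f=200/np.tan(np.radians(im["vertical_fov"])/2)
    return np.array([[f,0,im["cx"]],[0,f,im["cy"]],[0,0,1]]),im["D"],im["rvec"],im["tvec"]
def proj(im,P):
    K,D,r,t=cam(im);return cv2.projectPoints(np.atleast_2d(np.float64(P)),r,t,K,D)[0][:,0]
def atz(im,uv,z):
    K,D,r,t=cam(im);R=cv2.Rodrigues(r)[0]
    n=cv2.undistortPoints(np.float64(uv).reshape(-1,1,2),K,D)[:,0]
    d=np.c_[n,np.ones(len(n))]@R;c=-R.T@t
    return c+d*((z-c[2])/d[:,2])[:,None]
def crop(im,x0,x1,y0,y1,s,name):
    c=cv2.resize(im["frame"][y0:y1,x0:x1,::-1],None,fx=s,fy=s,interpolation=cv2.INTER_CUBIC);cv2.imwrite(name,c)
def load(n):return pickle.load(open(f"pics/{n}.pkl","rb"))
E
python3 - <<'E'
from h import *
t=load("top0");s=load("side0")
crop(t,290,480,130,240,4,"pics/tc.png");crop(s,285,405,175,315,4,"pics/sc.png")
print(atz(t,[[435,206],[310,179],[339,172],[369,175]],0.06))
E
```

```text
[[ 0.45905088 -0.24400058  0.06      ]
 [ 0.55107207  0.15485813  0.06      ]
 [ 0.57252672  0.06137539  0.06      ]
 [ 0.56155167 -0.03481389  0.06      ]]
```

View pics/tc.png

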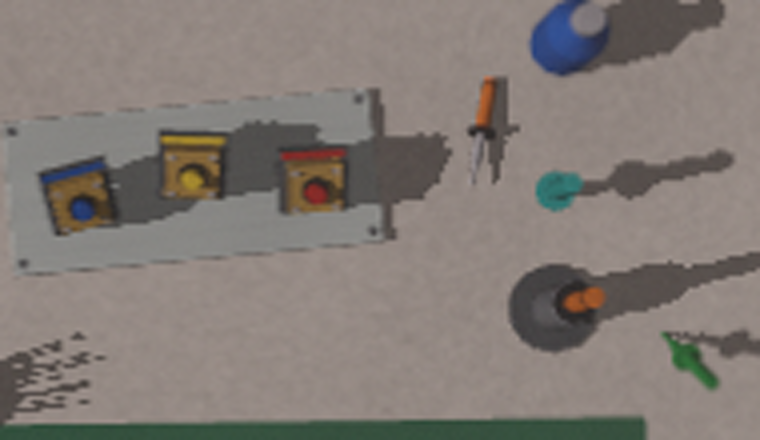

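View pics/sc.png

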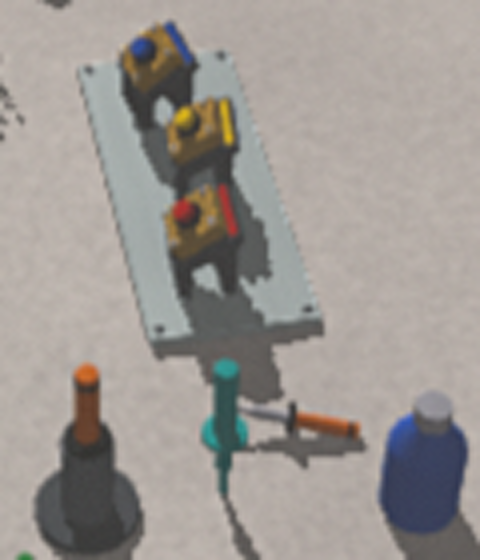

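The enlarged crops show the big orange-handled probe upright in the dark-footed stand: foot centre top-crop (554,308), side-crop (88,510). The small orange item is lying on the bench, and the turquoise and green ones are decoys. The order along the row is blue, yellow, red (left to right in the top view). Next I'll fit poses from colour blobs in both views.

```bash
cat >> h.py <<'E'
from scipy.optimize import least_squares
HUE={"red":(-6,4),"orange":(5,15),"yellow":(20,35),"blue":(105,128)}
def blobs(im,col,box,smin=150,vmin=60):
    x0,x1,y0,y1=box;h=cv2.cvtColor(im["frame"],cv2.COLOR_RGB2HSV).astype(int)
    H=(h[...,0]+90)%180-90 if col=="red" else h[...,0]
    m=((H>=HUE[col][0])&(H<=HUE[col][1])&(h[...,1]>smin)&(h[...,2]>vmin))
    k=np.zeros_like(m);k[y0:y1,x0:x1]=1;m=(m&k).astype(np.uint8)
    n,l,st,c=cv2.connectedComponentsWithStats(m,connectivity=4)
    o=[]
    for i in range(1,n):
        if st[i,4]>=5:
            p=np.argwhere(l==i)[:,::-1];e=np.linalg.eigh(np.cov(p.T));o.append((st[i,4],c[i].round(2),np.sqrt(e[0]).round(2),e[1][:,1].round(2)))
    return sorted(o,key=lambda a:-a[0])
def hullcen(im,P):
    h=cv2.convexHull(proj(im,P).astype(np.float32)*1.0);m=cv2.moments(h);return np.array([m["m10"],m["m01"]])/m["m00"],m["m00"]
A=np.linspace(0,2*np.pi,24,endpoint=False);RING=np.c_[np.cos(A),np.sin(A),0*A]
def cyl(c,R,r,z0,z1):return np.vstack([c+(RING*r+[0,0,z])@R.T for z in(z0,z1)])
def Rn(yaw):
    # unit frame tilted: z = outward normal (towards unit -x and up)
    return cv2.Rodrigues(np.array([0,0,np.radians(yaw)]))[0]@cv2.Rodrigues(np.array([0,-np.radians(35),0]))[0]
E
python3 - <<'E'
from h import *
B={"top0":(285,392,145,205),"side0":(305,350,172,248)}
PB={"top0":(425,448,195,215),"side0":(295,320,260,290)}
for v in B:
    im=load(v)
    for c in("red","yellow","blue"):
        print(v,c,blobs(im,c,B[v],150 if c!="yellow" else 190))
    print(v,"orange",blobs(im,"orange",PB[v]))
E
```

```text
top0 red [(np.int32(22), array([366.77, 168.32]), array([0.43, 4.29]), array([-1.  ,  0.05])), (np.int32(20), array([368.6 , 178.15]), array([1.1 , 1.53]), array([-0.86, -0.51]))]
top0 yellow []
top0 blue [(np.int32(11), array([310.18, 182.55]), array([0.79, 1.19]), array([0.66, 0.75]))]
top0 orange [(np.int32(43), array([435.67, 204.6 ]), array([1.29, 2.73]), array([-0.97,  0.26]))]
side0 red [(np.int32(17), array([341.29, 227.41]), array([0.44, 3.34]), array([0.27, 0.96])), (np.int32(11), array([329.91, 227.  ]), array([0.8 , 1.21]), array([-0.25,  0.97]))]
side0 yellow [(np.int32(13), array([341., 205.]), array([0.43, 3.05]), array([0.13, 0.99])), (np.int32(8), array([330.12, 203.75]), array([0.56, 1.2 ]), array([-0.58,  0.82]))]
side0 blue [(np.int32(5), array([319.6, 186.2]), array([0.5 , 0.87]), array([-0.32,  0.95]))]
side0 orange [(np.int32(19), array([306.21, 268.37]), array([1.21, 1.32]), array([-0.99, -0.11]))]
```

```bash
python3 - <<'E'
from h import *
for v,(x0,x1,y0,y1) in {"top0":(305,318,176,189),"side0":(314,326,180,193)}.items():
    h=cv2.cvtColor(load(v)["frame"],cv2.COLOR_RGB2HSV)[y0:y1,x0:x1]
    print(v);[print(' '.join('%3d/%3d/%3d'%tuple(p) for p in r)) for r in h]
for v,(x0,x1,y0,y1) in {"top0":(333,345,169,181),"side0":(325,337,197,210)}.items():
    h=cv2.cvtColor(load(v)["frame"],cv2.COLOR_RGB2HSV)[y0:y1,x0:x1]
    print(v);[print(' '.join('%3d/%3d/%3d'%tuple(p) for p in r)) for r in h]
E
```

```text
top0
 17/138/105  18/145/114  18/148/121  18/145/123  18/146/117  18/145/120  18/145/118  18/143/118  12/ 64/116   6/ 35/103  18/ 86/ 74  19/ 53/ 53  15/  7/ 70
 17/144/117  18/146/119  18/145/118  18/142/117  18/149/115  18/145/116  18/143/116  18/140/118  17/138/116  18/133/117  17/131/103  16/ 82/ 65   0/ 17/ 45
 16/102/117  17/143/118  18/145/116  18/144/117  18/140/102  17/117/ 76  18/132/ 85  18/144/106  18/143/116  18/143/118  18/144/115  17/123/ 93   0/ 23/ 45
 17/105/117  18/145/116  17/135/102  14/ 98/ 65  15/ 46/ 44  10/ 36/ 42  15/ 49/ 42  14/ 80/ 48  17/120/ 66  18/139/ 99  18/146/117  17/126/ 95   0/ 22/ 46
 18/146/117  18/145/107  18/124/ 76 118/ 82/ 59 112/145/ 86 113/149/ 84 114/105/ 63 123/ 53/ 43  16/ 93/ 52  15/118/ 69  17/119/ 79  17/107/ 69  18/ 51/ 50
 18/148/119  17/135/104  16/ 85/ 63 113/147/ 92 111/162/118 112/161/108 112/149/ 99 113/138/ 74   6/ 28/ 46  16/113/ 63  17/122/ 73  17/ 99/ 67  13/ 44/ 52
 18/149/118  18/140/102  11/ 77/ 63 112/149/ 94 110/174/116 112/165/110 112/158/108 113/145/ 93 128/ 51/ 60  17/118/ 67  16/119/ 73  17/126/ 73  16/ 90/ 62
 18
[... 5721 characters left out ...]
/158  17/ 31/130  21/142/158  23/193/176  24/200/170  23/172/145  22/153/118  22/101/ 83  13/ 30/ 60  19/119/114  19/142/149
 90/  9/120  20/ 54/132  19/114/134  19/148/146  21/150/124  23/153/118  23/155/112  23/122/ 96  18/ 52/ 64  15/ 34/ 60  18/130/133  18/101/154
 98/ 11/ 91  19/ 64/107  19/137/147  18/146/148  17/ 98/ 94  23/ 85/ 75  21/ 89/ 80  21/ 49/ 67  10/ 13/ 57  16/ 82/ 81  19/139/145  18/ 91/148
 98/ 11/ 90  21/ 48/101  19/134/148  18/147/158  18/112/100   8/ 33/ 62  15/ 18/ 57  15/ 26/ 60  18/ 76/ 77  19/134/129  19/147/154  18/117/139
 90/ 14/ 90  20/ 24/ 94  18/136/146  19/148/158  19/126/111  16/ 77/ 79  19/ 73/ 77  17/ 78/ 82  17/ 94/ 92  19/132/129  19/137/128  18/119/111
```

```bash
cat > fit.py <<'E'
from h import *
import h
h.HUE.update(red=(-8,6),yellow=(20.5,35),blue=(107,122))
SM={"red":125,"yellow":120,"blue":85}
B={"top0":(285,392,145,205),"side0":(305,350,172,248)}
M={}
for v in B:
    for c in SM:
        b=blobs(load(v),c,B[v],SM[c],60)[:3];
        for q in b: print(v,c,q[0],q[1],q[2],q[3])
        b=b[:2]; b.sort(key=lambda q:q[2][1]); M[v,c]=b
ims={v:load(v) for v in B};C=list(SM)
def model(v,x,y,z,yaw,d,hh):
    R=Rn(yaw);c=np.array([x,y,z])
    s=hullcen(ims[v],cyl(c,R,.008,-.007,0))[0]
    e=proj(ims[v],[c+R@[d,k*.028,hh] for k in(-1,0,1)])
    u=e[2]-e[0];return s,e[1],u/np.linalg.norm(u)
def res(p):
    z,d,hh=p[:3]/1000;r=[(p[1]-25)/6,(p[2]+13)/5]
    for i,c in enumerate(C):
        x,y,yaw=p[3+3*i:6+3*i]
        for v in B:
            s,e,u=model(v,x/1000,y/1000,z,yaw,d,hh);b=M[v,c]
            w=b[1][3];r+=list((s-b[0][1])/.3)+list((e-b[1][1])/.4)+[(u[0]*w[1]-u[1]*w[0])/.04]
    return np.array(r)
p0=[80,25,-10]+[561,-35,0]+[572,61,0]+[551,155,10]
f=least_squares(res,p0);np.set_printoptions(suppress=True,precision=2)
print(f.cost,f.x);print(f.fun[2:].reshape(3,2,5))
s=np.sqrt(np.diag(np.linalg.inv(f.jac.T@f.jac)));print(s)
E
python3 fit.py
```

```text
top0 red 28 [367.57 168.32] [0.56 4.23] [-1.    0.06]
top0 red 24 [368.54 178.04] [1.27 1.56] [-0.95 -0.31]
top0 yellow 32 [337.5 164.5] [0.51 4.68] [1. 0.]
top0 yellow 24 [337.38 174.54] [1.31 1.53] [-0.92 -0.4 ]
top0 blue 28 [307.75 172.5 ] [0.53 4.59] [-0.97  0.25]
top0 blue 22 [310.09 182.09] [1.27 1.41] [0.71 0.71]
side0 red 26 [341.38 227.19] [0.58 3.72] [0.23 0.97]
side0 red 18 [330.11 227.06] [1.09 1.39] [-0.78  0.62]
side0 yellow 28 [341.07 205.14] [0.76 3.04] [0.14 0.99]
side0 yellow 21 [330.57 204.1 ] [1.19 1.5 ] [-0.65  0.76]
side0 blue 18 [329.61 185.89] [0.47 3.2 ] [0.48 0.88]
side0 blue 14 [319.79 186.36] [0.96 1.23] [-0.91  0.41]
58.19619970514138 [ 70.19  26.96 -20.   548.19 -30.01   2.37 561.1   68.45  -2.29 536.89
 155.57  12.09]
[[[-2.55  0.63 -0.94  0.13 -0.16]
  [ 2.48  5.56  0.28  0.07 -0.54]]

 [[-1.54  0.26 -0.81  0.66  0.65]
  [ 1.37  5.59  0.39 -0.51 -0.23]]

 [[-1.69  1.39 -0.85  0.95 -0.74]
  [ 0.65  4.69 -0.72 -1.25  0.24]]]
[0.47 0.75 1.21 0.36 1.34 1.37 0.84 1.35 1.31 1.   1.4  1.38]
```

```bash
cat > tri.py <<'E'
from fit import *
print("----")
for i,c in enumerate(C):
    yaw=f.x[5+3*i]
    for dep in (-.008,-.004):
        g=lambda p:np.concatenate([hullcen(ims[v],cyl(p/1000,Rn(yaw),.008,dep,0))[0]-M[v,c][0][1] for v in B])
        q=least_squares(g,f.x[[3+3*i,4+3*i,0]]);print(c,dep,q.x,q.fun,[hullcen(ims[v],cyl(q.x/1000,Rn(yaw),.008,dep,0))[1] for v in B])
    g=lambda p:np.concatenate([proj(ims[v],p/1000)[0]-M[v,c][1][1] for v in B])
    q=least_squares(g,f.x[[3+3*i,4+3*i,0]]);print(c,"stripe",q.x,q.fun)
# probe
PB={"top0":(425,448,195,215),"side0":(295,320,255,290)}
ob={v:blobs(ims[v],"orange",PB[v],110,50)[0] for v in PB};print(ob)
g=lambda p:np.concatenate([hullcen(ims[v],cyl(np.array([p[0],p[1],p[2]])/1000,np.eye(3),.008,-.062,0))[0]-ob[v][1] for v in PB])
q=least_squares(g,[455,-240,143]);print("probe",q.x,q.fun)
g2=lambda p:g([*p,143]);q=least_squares(g2,[455,-240]);print(q.x,q.fun)
E
python3 tri.py|sed -n '/----/,$p'
```

```text
----
red -0.008 [547.25 -29.49  73.29] [-0.85  0.29  0.52  0.91] [23.323779224185273, 26.617769218282774]
red -0.004 [548.16 -30.01  70.19] [-0.71  0.41  0.45  1.4 ] [20.272580217802897, 21.005188822047785]
red stripe [581.41 -29.69  70.53] [-0.    0.08  0.08 -0.01]
yellow -0.008 [562.62  69.61  71.32] [-0.83 -0.51  0.95  1.21] [23.06260187807493, 23.460682885255665]
yellow -0.004 [561.1   68.45  70.19] [-0.46  0.29  0.14  1.39] [20.23595270095393, 18.102683420525864]
yellow stripe [594.68  66.09  69.49] [-0.    0.24  0.22 -0.04]
blue -0.008 [537.09 155.59  70.19] [-0.53  0.28  0.34  1.48] [23.078121746890247, 22.384538382990286]
blue -0.004 [537.84 155.53  71.48] [-0.47  0.28  0.25  0.85] [20.2479815678671, 17.809441529680043]
blue stripe [570.82 161.57  68.  ] [-0.    0.09  0.09 -0.01]
{'top0': (np.int32(48), array([435.6, 204.5]), array([1.4 , 2.79]), array([-0.97,  0.24])), 'side0': (np.int32(57), array([306.3 , 279.26]), array([1.39, 3.52]), array([-0.06,  1.  ]))}
probe [ 455. -240.  143.] [ 2.51  1.69 -1.68 -1.99]
[ 455. -240.] [ 2.51  1.69 -1.68 -1.99]
```

```bash
cat >> h.py <<'E'
def hullcen(im,P):
    q=proj(im,P);h=q[cv2.convexHull(q.astype(np.float32),returnPoints=False)[:,0]]
    o=h.mean(0);h=h-o;n=np.roll(h,-1,0);a=h[:,0]*n[:,1]-n[:,0]*h[:,1]
    return o+((h+n)*a[:,None]).sum(0)/3/a.sum(),abs(a.sum())/2
E
python3 tri.py
```

```text
top0 red 28 [367.57 168.32] [0.56 4.23] [-1.    0.06]
top0 red 24 [368.54 178.04] [1.27 1.56] [-0.95 -0.31]
top0 yellow 32 [337.5 164.5] [0.51 4.68] [1. 0.]
top0 yellow 24 [337.38 174.54] [1.31 1.53] [-0.92 -0.4 ]
top0 blue 28 [307.75 172.5 ] [0.53 4.59] [-0.97  0.25]
top0 blue 22 [310.09 182.09] [1.27 1.41] [0.71 0.71]
side0 red 26 [341.38 227.19] [0.58 3.72] [0.23 0.97]
side0 red 18 [330.11 227.06] [1.09 1.39] [-0.78  0.62]
side0 yellow 28 [341.07 205.14] [0.76 3.04] [0.14 0.99]
side0 yellow 21 [330.57 204.1 ] [1.19 1.5 ] [-0.65  0.76]
side0 blue 18 [329.61 185.89] [0.47 3.2 ] [0.48 0.88]
side0 blue 14 [319.79 186.36] [0.96 1.23] [-0.91  0.41]
7.398425838619948 [ 78.13  23.8  -26.53 546.65 -31.14   2.19 559.85  67.26  -2.13 536.62
 153.39  12.72]
[[[-0.54  1.13  0.06  0.31 -0.24]
  [ 1.17  0.19  0.13  0.34 -0.43]]

 [[-0.1   0.38  0.09  0.62  0.59]
  [ 0.44  0.17  0.48 -0.36 -0.33]]

 [[ 0.23  0.65  0.35  0.24 -0.47]
  [ 0.74 -0.15  0.05 -0.96 -0.13]]]
[0.82 0.78 1.15 0.58 0.7  1.18 0.59 0.72 1.15 0.6  0.75 1.21]
----
red -0.008 [546.21 -31.57  79.4 ] [-0.    0.35  0.32 -0.05] [np.
[... 462 characters left out ...]
768), np.float64(18.226751936094228)]
yellow stripe [594.68  66.09  69.49] [-0.    0.24  0.22 -0.04]
blue -0.008 [536.33 153.56  78.27] [-0.    0.21  0.21 -0.03] [np.float64(23.357148179735805), np.float64(22.600527979259738)]
blue -0.004 [537.44 153.81  76.64] [-0.    0.21  0.21 -0.03] [np.float64(20.40479606315123), np.float64(17.963662624721003)]
blue stripe [570.82 161.57  68.  ] [-0.    0.09  0.09 -0.01]
{'top0': (np.int32(48), array([435.6, 204.5]), array([1.4 , 2.79]), array([-0.97,  0.24])), 'side0': (np.int32(57), array([306.3 , 279.26]), array([1.39, 3.52]), array([-0.06,  1.  ]))}
probe [ 460.26 -235.83  129.47] [ 0.    0.3   0.24 -0.03]
[ 459.53 -239.28] [ 2.23  0.22  0.07 -2.34]
```

```bash
cat > pr.py <<'E'
from h import *
PB={"top0":(425,448,195,215),"side0":(295,320,255,290)}
h_=__import__("h");h_.HUE["orange"]=(3,18)
ims={v:load(v) for v in PB}
np.set_printoptions(suppress=True,precision=2)
ob={}
for v in PB:
    b=blobs(ims[v],"orange",PB[v],100,50);print(v,b)
    n=sum(q[0] for q in b);ob[v]=sum(q[0]*q[1] for q in b)/n
g=lambda p:np.concatenate([hullcen(ims[v],cyl(np.array([p[0],p[1],p[2]])/1000,np.eye(3),.008,-.062,0))[0]-ob[v] for v in PB])
q=least_squares(g,[455,-240,143]);print("probe",q.x,q.fun)
g2=lambda p:g([*p,143]);q=least_squares(g2,[455,-240]);print(q.x,q.fun)
E
python3 pr.py
python3 - <<'E'
from h import *
from workcell import manip
t=load("top0");u=(np.array([[554,308],[556,190]])+.5)/4-.5+[290,130]
print("foot/turq",atz(t,u[:1],.008),atz(t,u[1:],.06))
for p in [(.4585,-.238),(.462,-.238)]:
  for yaw in range(-180,180,30):
    q=manip.inverse_kinematics([*p,.112],[180,0,yaw])
    if p[0]<.46: print(yaw,None if q is None else np.round(q))
C={"red":(.5462,-.0316,.0794,2.2),"yellow":(.5595,.0672,.079,-2.1),"blue":(.5363,.1536,.0785,12.7)}
from scipy.spatial.transform import Rotation as Ro
for n,(x,y,z,w) in C.items():
  R=Rn(w)
  for a in range(0,360,45):
    # tool z = -normal
    T=R@Ro.from_euler("xyz",[180,0,a],degrees=True).as_matrix()
    q=manip.inverse_kinematics(np.array([x,y,z])+R[:,2]*.13,Ro.from_matrix(T).as_euler("xyz",degrees=True))
    print(n,a,None if q is None else np.round(q))
E
```

```text
top0 [(np.int32(48), array([435.6, 204.5]), array([1.4 , 2.79]), array([-0.97,  0.24]))]
side0 [(np.int32(68), array([306.28, 279.13]), array([1.55, 3.6 ]), array([0.03, 1.  ])), (np.int32(29), array([306.28, 268.59]), array([1.48, 1.6 ]), array([0.49, 0.87]))]
probe [ 460.11 -233.3   139.45] [ 0.    0.13  0.11 -0.01]
[ 459.92 -234.21] [ 0.59  0.11  0.06 -0.62]
foot/turq [[ 0.46052162 -0.23408777  0.008     ]] [[ 0.55232793 -0.22682196  0.06      ]]
-180 [-10.  16. -13.   0. -61.  10.]
-150 [-10.  16. -13.   0. -61.  40.]
-120 [-10.  16. -13.   0. -61.  70.]
-90 [-10.  16. -13.   0. -61. 100.]
-60 [-10.  16. -13.   0. -61. 130.]
-30 [-10.  16. -13.   0. -61. 160.]
0 [ -10.   16.  -13.    0.  -61. -170.]
30 [ -10.   16.  -13.    0.  -61. -140.]
60 [ -10.   16.  -13.    0.  -61. -110.]
90 [-10.  16. -13.   0. -61. -80.]
120 [-10.  16. -13.   0. -61. -50.]
150 [-10.  16. -13.   0. -61. -20.]
red 0 [ 20. -13. -52.  30. -20. 137.]
red 45 None
red 90 [  20.  -13.  -52.   30.  -20. -133.]
red 135 [ 20. -13. -52.  30. -20. -88.]
red 180 [ 20. -13. -52.  30. -20. -43.]
red 225 [ 20. -13. -52.  30. -20.   2.]
red 270 [ 20. -13. -52.  30. -20.  47.]
red 315 [ 20. -13. -52.  30. -20.  92.]
yellow 0 [ 33. -10. -54.  53. -25. 100.]
yellow 45 [ 33. -10. -54.  53. -25. 145.]
yellow 90 [  33.  -10.  -54.   53.  -25. -170.]
yellow 135 [  33.  -10.  -54.   53.  -25. -125.]
yellow 180 [ 33. -10. -54.  53. -25. -80.]
yellow 225 [ 33. -10. -54.  53. -25. -35.]
yellow 270 [ 33. -10. -54.  53. -25.  10.]
yellow 315 [ 33. -10. -54.  53. -25.  55.]
blue 0 [ 40. -11. -55.  47. -21. 111.]
blue 45 [ 40. -11. -55.  47. -21. 156.]
blue 90 [  40.  -11.  -55.   47.  -21. -159.]
blue 135 [  40.  -11.  -55.   47.  -21. -114.]
blue 180 [ 40. -11. -55.  47. -21. -69.]
blue 225 [ 40. -11. -55.  47. -21. -24.]
blue 270 [ 40. -11. -55.  47. -21.  21.]
blue 315 [ 40. -11. -55.  47. -21.  66.]
```

```bash
python3 - <<'E'
from workcell import manip
from h import *
P=[.460,-.234]
def st(m):
    o=manip.get_obs();print(m,round(o["time"],2),o["tool_pos"].round(4),o["orientation"].round(2),o["ft_force"].round(2),o["ft_torque"].round(3),round(o["opening"],4))
manip.move_pose(P+[.23],[180,0,-90]);st("above")
manip.move_linear(P+[.112],feed=.12);st("down")
manip.close_gripper();st("shut")
manip.move_linear(P+[.135],feed=.05);st("lift")
manip.move_linear(P+[.28],feed=.15);manip.sleep(.3);st("up")
for n in("side","top"):
    im=manip.get_image(n);pickle.dump(im,open(f"pics/{n}1.pkl","wb"))
s=load("side1");u=proj(s,P+[.2])[0].astype(int);print(u)
crop(s,u[0]-50,u[0]+50,u[1]-60,u[1]+60,5,"pics/s1c.png")
E
```

```text
above 1.86 [ 0.4598 -0.2344  0.23  ] [ 1.800e+02 -1.000e-02 -9.008e+01] [-0.48 -0.16  0.5 ] [ 0.002  0.002 -0.058] 0.0855
down 2.99 [ 0.4605 -0.2342  0.1128] [-1.7992e+02 -3.0000e-02 -9.0000e+01] [-0.1   0.88  0.58] [-0.009  0.033  0.002] 0.0857
shut 3.64 [ 0.4601 -0.234   0.1122] [-1.7999e+02 -1.0000e-02 -9.0000e+01] [-0.04  0.71  1.31] [ 0.138  0.137 -0.024] 0.0147
lift 4.25 [ 0.46   -0.2339  0.135 ] [-1.7999e+02  1.0000e-02 -9.0000e+01] [-0.63  0.38 -1.89] [0.005 0.003 0.045] 0.0142
up 5.67 [ 0.4599 -0.2339  0.2796] [ 1.7995e+02  1.0000e-02 -9.0000e+01] [ 0.4  -0.28 -0.97] [ 0.011  0.015 -0.015] 0.0145
[306 252]
```

View pics/s1c.png

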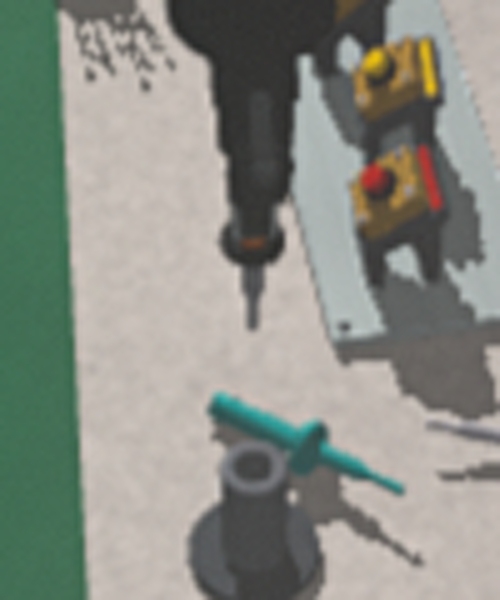

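Side view: the probe hangs straight in the gripper, tip at about (306,257), clear of the stand. The turquoise decoy, which had been balancing on its tip about 90 mm away and outside the gripper's swept volume, now lies on the bench, clear of the mouth. Next I'll hover over the red stud and compare tip and stud in both views.

```bash
cat > rb.py <<'E'
from workcell import manip
from h import *
from scipy.spatial.transform import Rotation as Ro
L=.097
S={"red":[.5462,-.0316,.0800,2.2],"yellow":[.5595,.0672,.080,-2.1],"blue":[.5363,.1536,.080,12.7]}
def st(m):
    o=manip.get_obs();print(m,round(o["time"],2),o["tool_pos"].round(4),o["orientation"].round(2),o["ft_force"].round(2),o["ft_torque"].round(3),round(o["opening"],4));return o
def ori(n):
    return Ro.from_matrix(Rn(S[n][3])@Ro.from_euler("xyz",[180,0,270],degrees=True).as_matrix()).as_euler("xyz",degrees=True)
def tcp(n,h,d=(0,0)):   # tip h above stud top, offset d in face axes
    return np.array(S[n][:3])+Rn(S[n][3])@[d[0],d[1],L+h]
def snap(k):
    for n in("side","top"):
        im=manip.get_image(n);pickle.dump(im,open(f"pics/{n}{k}.pkl","wb"))
E
python3 - <<'E'
from rb import *
print(proj(load("side1"),[.46,-.2339,.1826]))
manip.move_pose(tcp("red",.06),ori("red"))
manip.move_linear(tcp("red",.015),feed=.1);manip.sleep(.3)
o=st("hover");snap("2")
tip=o["tool_pos"]+Ro.from_euler("xyz",o["orientation"],degrees=True).as_matrix()@[0,0,L]
a=[]
for v in("side2","top2"):
    im=load(v);u=proj(im,S["red"][:3])[0].astype(int);print(v,"origin",u-[20,30],"tip",proj(im,tip),"stud",proj(im,S["red"][:3]))
    crop(im,u[0]-20,u[0]+20,u[1]-30,u[1]+30,9,"x.png");a.append(cv2.imread("x.png"))
cv2.imwrite("pics/h2.png",np.hstack(a))
E
```

```text
[[306.29310785 256.93365815]]
hover 7.62 [ 0.4822 -0.0339  0.1724] [-1.4493e+02  2.0000e-02 -8.7790e+01] [ 0.32  0.16 -0.76] [-0.097  1.945 -0.004] 0.0146
side2 origin [309 196] tip [[326.95484783 223.16497089]] stud [[329.68738162 226.14500269]]
top2 origin [348 148] tip [[369.19910212 181.06220788]] stud [[368.70295474 178.95497219]]
```

View pics/h2.png

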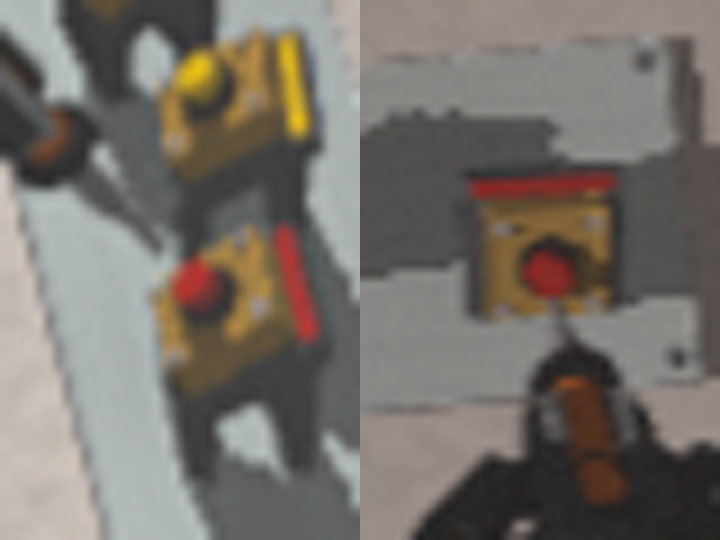

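Side: tip at (326.5,223) against a predicted (327.0,223.2). Top: tip at (369,181.2) against a predicted (369.2,181.1). Hand, camera and model agree to within about 1 mm. Now I'll press red, feeling for contact.

```bash
cat >> rb.py <<'E'
def fn(n,k=12):
    N=Rn(S[n][3])[:,2];v=[]
    for _ in range(k):
        manip.sleep(.01);o=manip.get_obs();v.append((o["ft_force"]@N,(o["tool_pos"]-np.array(S[n][:3]))@N-L))
    v=np.array(v);return v[:,0].mean(),v[:,0].std(),v[:,1].mean()*1000
def press(n,h0=.004,deep=.0028):
    manip.move_linear(tcp(n,h0),feed=.05);manip.sleep(.15)
    b,sd,hm=fn(n,25);print("base",round(b,2),round(sd,2),round(hm,2))
    h=h0;hit=0
    while h>-.0075:
        h-=.0006;manip.move_linear(tcp(n,h),feed=.03);f,_,hm=fn(n)
        print("%.1f:%.2f@%.2f"%(h*1e3,f-b,hm),end=" ")
        if f-b>.75:
            f,_,hm=fn(n,15)
            if f-b>.65:hit=1;break
    print()
    if not hit: print("NO CONTACT");manip.move_linear(tcp(n,.02));return
    d0=(f-b-.6)/.6e3  # depth already pressed
    h-=max(.001,deep-max(d0,0));t=manip.get_obs()["time"];manip.move_linear(tcp(n,h),feed=.02)
    f,_,hm=fn(n,20);print("held %.1f N @%.2f cmd %.2f"%(f-b,hm,h*1e3));manip.sleep(.35)
    f,_,hm=fn(n,5);print("end  %.1f N"%(f-b))
    snap("p_"+n)
    manip.move_linear(tcp(n,.015),feed=.05);st("off "+n)
E
python3 -c "
from rb import *
press('red')
a=[]
for v in('sidep_red','topp_red'):
    im=load(v);u=proj(im,S['red'][:3])[0].astype(int)
    crop(im,u[0]-20,u[0]+20,u[1]-30,u[1]+30,9,'x.png');a.append(cv2.imread('x.png'))
cv2.imwrite('pics/p2.png',np.hstack(a))
"
```

```text
base -0.77 0.56 4.23
3.4:0.14@3.38 2.8:-0.04@2.77 2.2:-0.00@2.17 1.6:0.05@1.57 1.0:0.13@0.98 0.4:0.13@0.38 -0.2:0.44@-0.17 -0.8:1.01@-0.79 
held 2.6 N @-3.16 cmd -3.21
end  2.4 N
off red 12.81 [ 0.482  -0.0339  0.1715] [-145.01    0.    -87.79] [ 0.89  0.11 -0.12] [-0.127  1.878  0.026] 0.0146
```

View pics/p2.png

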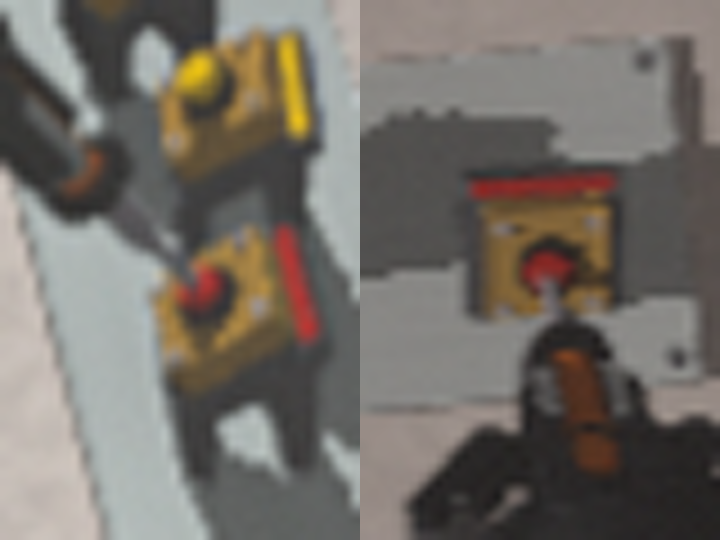

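Red: contact came at the predicted height, about 3 mm of travel at 2.4–2.6 N, with the tip on the middle of the stud in both views. Yellow and blue are next.

```bash
python3 -c "
from rb import *
p='red'
a=[]
for n in('yellow','blue'):
    manip.move_linear(tcp(p,.05),feed=.15)
    manip.move_linear(tcp(n,.05),feed=.12,attitude=ori(n))
    manip.move_linear(tcp(n,.012),feed=.1)
    press(n);p=n
    for v in('sidep_'+n,'topp_'+n):
        im=load(v);u=proj(im,S[n][:3])[0].astype(int)
        crop(im,u[0]-16,u[0]+16,u[1]-24,u[1]+24,6,'x.png');a.append(cv2.imread('x.png'))
cv2.imwrite('pics/p3.png',np.hstack(a))
"
```

```text
base -0.74 0.57 4.36
3.4:-0.01@3.35 2.8:-0.11@2.76 2.2:-0.11@2.17 1.6:-0.15@1.58 1.0:0.17@0.98 0.4:0.31@0.38 -0.2:0.75@-0.18 
held 2.2 N @-2.81 cmd -2.89
end  2.5 N
off yellow 19.45 [0.4953 0.0699 0.1716] [-145.      0.    -92.06] [ 0.32  0.98 -1.82] [ 0.083  1.952 -0.047] 0.0145
base -0.83 0.53 4.36
3.4:-0.00@3.36 2.8:0.09@2.76 2.2:0.19@2.17 1.6:0.24@1.57 1.0:0.36@0.97 0.4:0.55@0.43 -0.2:0.92@-0.18 
held 2.1 N @-2.11 cmd -2.18
end  2.3 N
off blue 25.73 [0.4735 0.1397 0.1715] [-145.01   -0.    -77.27] [ 0.97  0.49 -0.63] [-0.395  1.897  0.003] 0.0142
```

View pics/p3.png

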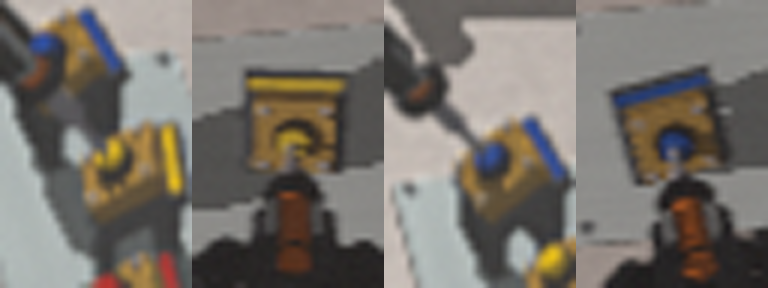

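All three presses look centred: the tip is on the stud in every view, at 2.1–2.6 N. Now I'll return the probe to the stand.

```bash
python3 -c "
from rb import *
P=[.460,-.234]
manip.move_linear(tcp('blue',.07),feed=.15)
manip.move_pose(P+[.28],[180,0,-90]);manip.sleep(.2);st('above')
snap('4')
manip.move_linear(P+[.20],feed=.15)
manip.move_linear(P+[.118],feed=.08);manip.sleep(.15);st('in')
z=.118
f0=np.mean([manip.get_obs()['ft_force'] for _ in range(1)],0)
def F():
    v=[]
    for _ in range(12): manip.sleep(.01);v.append(manip.get_obs()['ft_force'])
    return np.mean(v,0)
f0=F();print(f0)
for z in(.115,.1135,.1128,.1122,.1118,.1114):
    manip.move_linear(P+[z],feed=.02);f=F()-f0;print(z,f.round(2),manip.get_obs()['tool_pos'].round(4))
    if f[2]>.8:break
a=[];snap('5')
for v in('side4','side5'):
    im=load(v);u=proj(im,P+[.1])[0].astype(int)
    crop(im,u[0]-30,u[0]+30,u[1]-45,u[1]+35,6,'x.png');a.append(cv2.imread('x.png'))
cv2.imwrite('pics/p4.png',np.hstack(a))
st('end')
"
```

```text
above 27.83 [ 0.46   -0.2332  0.2801] [-1.7999e+02 -2.0000e-02 -8.9920e+01] [ 0.2  -0.01 -0.32] [ 0.003 -0.022  0.049] 0.0143
in 29.94 [ 0.4603 -0.2341  0.1185] [-1.7994e+02 -2.0000e-02 -9.0000e+01] [-0.56 -0.41 -0.83] [-0.05   0.01  -0.053] 0.0147
[-0.03410981  0.13650557 -1.22587346]
0.115 [ 0.03 -0.01  0.38] [ 0.46  -0.234  0.115]
0.1135 [-0.12 -0.24  0.17] [ 0.46   -0.234   0.1135]
0.1128 [ 0.12 -0.22  0.33] [ 0.46   -0.234   0.1128]
0.1122 [0.04 0.03 0.29] [ 0.46   -0.234   0.1122]
0.1118 [-1.42  1.41  4.93] [ 0.4601 -0.234   0.1121]
end 31.94 [ 0.4601 -0.234   0.1121] [-1.7999e+02 -1.0000e-02 -8.9990e+01] [-2.47  1.66  5.25] [ 0.583  0.596 -0.024] 0.0144
```

View pics/p4.png

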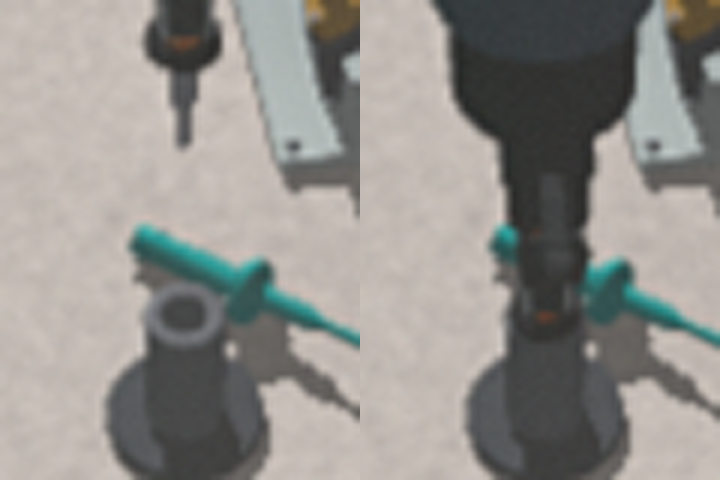

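The collar has seated on the rim: contact at the pick-up height, 5 N. I'll ease up 0.3 mm, release, retreat and check.

```bash
python3 -c "
from rb import *
P=[.460,-.234]
manip.move_linear(P+[.1122],feed=.02);manip.sleep(.1)
manip.let_go();manip.sleep(.2);st('open')
manip.move_linear(P+[.25],feed=.1)
manip.move_pose([.30,-.42,.3],[180,0,-90]);manip.sleep(.3);st('clear')
snap('6')
a=[]
im=load('side6');cv2.imwrite('x.png',im['frame'][60:360,230:450,::-1]);a.append(cv2.resize(cv2.imread('x.png'),None,fx=2,fy=2,interpolation=2)[:600])
im=load('top6');b=im['frame'][110:310,290:470,::-1];a.append(cv2.resize(b,(360,400),interpolation=2))
c=np.zeros((600,800,3),np.uint8);c[:,:440]=a[0];c[:400,440:]=a[1];cv2.imwrite('pics/p6.png',c)
d=lambda v:cv2.absdiff(load(v+'0')['frame'],load(v+'6')['frame']).max(2)
for v,bs in{'top':{'bottle':(418,446,125,155),'tray':(155,245,120,192),'beaker':(240,270,222,247)},'side':{'bottle':(378,404,270,312),'tray':(305,368,110,160),'beaker':(255,280,135,178)}}.items():
    for k,(x0,x1,y0,y1) in bs.items(): print(v,k,(d(v)[y0:y1,x0:x1]>40).sum())
"; sed 's/top0/top6/;s/side0/side6/' pr.py | python3 - | tail -2
```

```text
open 33.17 [ 0.46   -0.234   0.1122] [180.   0. -90.] [ 0.39 -0.25  0.3 ] [0.008 0.013 0.008] 0.0851
clear 35.98 [ 0.3007 -0.4195  0.2998] [ 1.7999e+02  1.0000e-02 -8.9920e+01] [-0.43 -0.25  0.33] [ 0.057 -0.003  0.032] 0.0856
top bottle 0
top tray 0
top beaker 0
side bottle 0
side tray 23
side beaker 312
probe [ 460.05 -233.76  139.95] [ 0.    0.12  0.1  -0.01]
[ 459.88 -234.54] [ 0.5   0.1   0.06 -0.54]
```

View pics/p6.png

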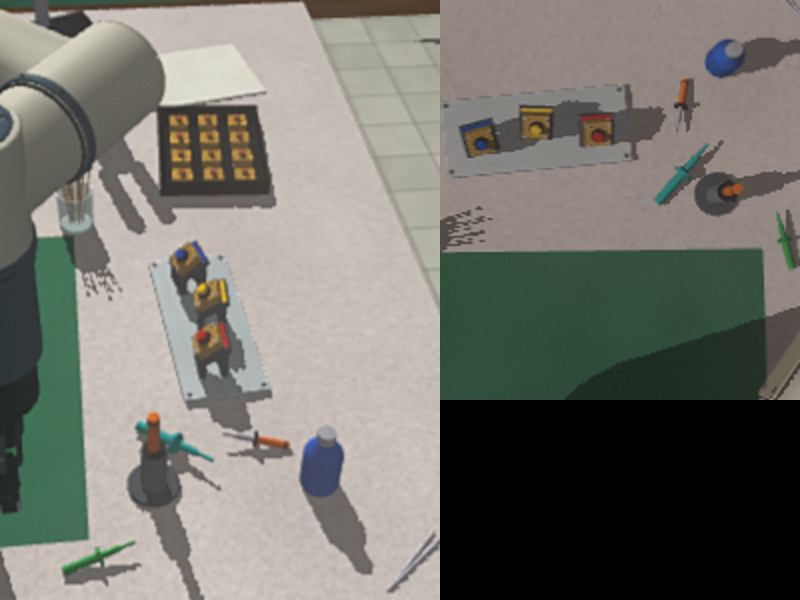

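The probe is upright in its stand, side-crop (153,450) and top-crop (732,188). Bottle, tray and beaker are unmoved in the top view. The side-view differences at the beaker and tray come from the arm and its shadow in front of them. Handing in.

```bash
python3 -c "
from workcell import manip
manip.close_job()"
```

```text
the job is handed in; nothing more can be done
```

The job is done and handed in. I took the orange probe from its stand and pressed red, then yellow, then blue with the probe held at 35° to each face. Each stud went in about 2–3 mm at 2.1–2.6 N and was held for about half a second or a little longer. I then set the probe back and let go, at about 36 s on the robot clock.

**Presses:** contact came within 1 mm of the predicted height on all three studs. The pictures taken during each press show the tip on the middle of the stud.

**Probe:** it stands upright in its stand, within 1 mm of where it started. The collar met the rim with about 5 N before I eased off and released. The gripper is open and clear.

**Things to leave alone:** the bottle, tray and beaker show no change in the top view. In the side view the bottle also shows none. The beaker (312 pixels) and a little of the tray (23 pixels) do differ, which I put down to the arm and its shadow, so only the top view confirms those two.

**Disagreements:**
- The turquoise and green decoys, upright or tilted in the first pictures, were lying on the bench later. The gripper never came near the turquoise one. I did not check the green one's clearance, but I believe both toppled by themselves.
- A fitted height for the probe came out about 3 mm below nominal both before and after the job, which points to an image bias rather than a real shift.

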